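# Loosen the board vise's knurled lock wheel two turns and slide its jaw back

## Robot

A 7-joint arm with a two-finger parallel gripper is mounted at the origin on the work surface. World frame = base frame: x ahead of the robot, y to its left, z up, the work surface at z = 0. Lengths are in m, angles in rad, forces in N, time in s.
With the tool pointing down it reaches from about 0.4 to 0.925 m from the base axis. Payload 4.1 kg.
Tool frame: the origin (TCP) lies midway between the tips of the shut fingers; the grasp point (between the pads) lies 19 mm behind it; z points along the fingers, y is the direction in which the jaws open and shut (so a half turn about z gives the same grasp; the last joint's range is limited). The gripper opens to 85 mm and grips with 20 to 120 N. Pads are 22 mm wide; open, the fingers measure 114 mm over their backs; the gripper's body (76 mm by 85 mm) begins 54 mm behind the grasp point. The pads swing forward as they close: fully open they stand 13 mm farther back than shut.
Start: joints at [-1.235, 0.398, 0.045, 1.537, -0.019, 1.207, -0.051], TCP at [0.274, 0.59, 0.231] pointing down, gripper open.
Joint ranges: [-2.82, 2.82], [-0.49, 2.23], [-1.37, 1.46], [0, 2.46], [-1.36, 4.5], [0.23, 2], [-2.94, 2.94]. Speed limits (rad/s): [2.57, 2.57, 3.14, 3.14, 3.14, 3.14, 3.14].

## Interface

Orientations are given as [roll, pitch, yaw] about the fixed x, y, z axes, in that order (R = Rz(yaw) Ry(pitch) Rx(roll)).
In Python, from cell import arm gives the robot as it stands. The module is installed in compiled form; this text tells all that it offers.
- The arm moves only by the tool drive_tool, never from a script. Its argument "commands" is a list that holds one entry, the list of rows, each a list of 7 numbers: the opening, from 0 (shut) to 1 (fully open), then the shift along the tool's x, y, z in mm, then the turn, a rotation vector about the tool's x, y, z in degrees. A call has 1 to 5 rows; each row shifts and turns the commanded pose from where the row before left it, along the tool's axes as they then stand; what a row does not reach is not made up. A row lasts 1/12 s, in which the tool goes at most 41.7 mm and 7.16 degrees, less where a joint would pass 70% of its speed; a pose out of reach is approached as far as the arm can. A call is refused whole if a number of a shift passes 41.7 or a number of a turn 7.16, either way. A call with a gripper value outside its range is refused whole. The fingers move at their own pace and stop on an object; the grip force is fixed at half the most. Time passes only in rows, so rows that do not move let the fingers close. It gives the time, the measured TCP pose, the force and the opening at its end, in the units of the state.
- arm.get_obs(): the state, without advancing time (a new reading comes with each control period).
- arm.capture(name): name is "scene" or "side" or "wrist"; returns the picture (400x640x3 uint8, red, green, blue); there is no depth.
- arm.camera_params(name): a dict with "fx", "fy", "cx", "cy" (pixels), "R" (3x3) and "t" (3): a world point X has camera coordinates R X + t. Camera axes: x right, y down, z forward; pixel columns grow to the right and rows downward; lengths in m; the calibration is good to about 2 mm. A picture is of the moment at which its call begins: read the wrist's pose just before it. camera_params takes no time and is no camera call; for the wrist camera it gives the pose at the moment of the call.
- arm.sign_off(): hands the job in, once; it reports no verdict.
Trained networks look in the newest picture that a camera, given by its name, has taken for a name from the list of things; names that differ only in an ending like _2 or _b are one class to them, and where a whole thing is asked for, a point or a joint stands for the part that bears it (a point fixed in the world has none). Each returns a list of dicts, best first, with "score" (0 to 1); they miss things now and then, are a little off and sometimes report something else, mostly with a low value. They report only what shows in the picture. A call takes as long as a camera call. They do not tell look-alikes from the thing itself.
- arm.regions_of(camera, name): "mask" (400x640 bool, what is visible of it) and "position" ([row, column] in pixels, amid what is visible of it).
- arm.spot_point(camera, name): "position" ([row, column] in pixels: a listed point, or the origin of a listed thing).
The state is a dict: "clock": time; "qpos": joint angles; "qd": joint speeds; "effort": joint torques, N m; "tool_pos": TCP position; "tcp_rot": TCP orientation; "ft_force": force on the tool from outside, world axes, zero at the start; "moment": the same for the moment, N m; "grip_width": finger opening in m.
Only numpy, scipy, OpenCV 4.12 (cv2) and the standard library are available. Lean on these libraries where they do the work, as an engineer would, in place of code of your own. Each camera call takes 0.05 s, during which the arm holds its last target. There are 200 camera calls.

## Task

Loosen the big knurled lock wheel on the circuit-board vise by two full turns, anticlockwise seen from above, by rolling it round with a fingertip. Then, with the fingertips, push the freed jaw back from the board as far as it goes, leaving the wheel at two turns. Do not lift or shift anything else: the board stays lying on its rests, and the jar, screwdriver and spool stay where they are.

Things in the scene. Friction and masses are not known exactly. Their poses are not given: they have to be found in the camera images.
- vise: Fixed grey base plate of the board vise, 276 x 110 mm, 14 mm high. Origin on the desk under the wheel's axis as at the start; x runs along the vise from wheel to board, z up. In this frame, mm: plate x -100 to 176, y -55 to 55; fixed jaw x 162 to 174, y -40 to 40, top at z 46.
- wheel (a joint): Lock wheel's angle, rad: 0 = tight (start), grows as it is loosened anticlockwise seen from above; two turns = 12.57; range three turns. It rises 2.5 mm a turn on its thread. Friction about 0.05 N m; it stays where left. A fingertip pressed on its flat top near the rim with some 7 N and carried round the axis, or drawn along the knurled side, turns it, slipping a little.
- wheel_top (a point): Centre of the lock wheel's flat top: aluminium disc on a vertical axis, 100.6 mm across its knurl ribs, 14 mm thick, top 54 mm above the desk when tight, 59 after two turns, free to touch out to 47 mm from the axis. The point's x (it turns with the wheel) lies along a black index line, centre to rim, which meets the steel witness line on the carriage when tight and at each full turn.
- carriage (a joint): Travel, m, of the dark steel carriage that bears the wheel and moving jaw: 0 = jaw at the board (start), 0.040 = fully back at its stop, along -x of the vise. A pin under the wheel blocks it until the wheel is loosened about 1.65 turns; then it takes about 8 N, plus 8 N per m/s, to push, and stays where left.
- jaw_face (a point): On the moving jaw's upright face that looks at the board (the face to push): middle of its width, 56 mm above the desk. Jaw: aluminium plate 80 mm wide, 10 mm thick, its top 66 mm above the desk; the face stands 80 mm from the wheel's axis and both move together. x of the point points from the jaw towards the board (push along -x), z up.
- board: Loose green circuit board 78 x 70 x 2 mm, 80 g, lying on two rests between the jaws, about 2 mm from the moving one; origin at the centre of its underside, 30 mm above the desk; its parts reach 38 mm above the desk. To be left lying.
- jar: Small clear screw-top parts jar, 48 mm wide, 50 mm high, standing beside the vise on the side away from the robot; origin at the centre of its foot. Leave alone.
- screwdriver: Yellow-handled screwdriver 160 mm long, lying beside the vise on the side away from the robot, not over 40 mm high; origin under it. Leave alone.
- spool: Grey spool, 50 mm wide, 36 mm high, standing beyond the vise's fixed-jaw end; origin at the centre of its foot. Leave alone.
Mind the look-alikes: they are no part of the job. What is meant by the board is not black or brown, and is the larger of those in its own colour.

How it is judged:
By the outcome, as a careful person would: the job done as asked, in the order asked, and still so for the second after the job is handed in, with the robot touching nothing.
It also fails if it takes over 67 s, if anything falls off the work surface, if the arm or the gripper's body presses on something with over 40 N, if the wrist force passes 120 N, or if a joint passes its speed limit or range.

## Working session

There is one attempt and no reset: what is moved stays moved. The work goes in short steps, Python scripts to look and compute and a tool call to move; the robot and the scene stay as the last step left them, time stands still between calls to the robot, and variables do not carry over. Pictures are saved under pics/ and viewed, about 8 in all and at most 12, crops included, and the job is handed in when it is done.

Besides the shell and the picture viewer there is one more tool, called after "Call:" as name([rows], argument=value, ...), one row to a line, values as JSON. drive_tool: Moves the arm, as the interface text tells. Its arguments: {"type":"object","properties":{"commands":{"type":"array"}},"required":["commands"]}

```bash
mkdir -p pics; cat > h.py <<'E'
import numpy as np, cv2
from cell import arm
def ray(cam,rc,z):
    p=arm.camera_params(cam);R=np.array(p["R"]);t=np.array(p["t"])
    d=R.T@np.array([(rc[1]-p["cx"])/p["fx"],(rc[0]-p["cy"])/p["fy"],1]);c=-R.T@t
    return c+d*(z-c[2])/d[2]
def proj(cam,X):
    p=arm.camera_params(cam);v=np.array(p["R"])@np.array(X)+np.array(p["t"])
    return [p["cy"]+p["fy"]*v[1]/v[2],p["cx"]+p["fx"]*v[0]/v[2]]
def save(cam,name): 
    im=arm.capture(cam);cv2.imwrite("pics/"+name,im[:,:,::-1]);return im
E
python3 - <<'E'
from h import *
o=arm.get_obs();print(o)
a=save("scene","a.png");b=save("side","b.png")
for c in("scene","side"):
  for n,z in(("wheel_top",.054),("jaw_face",.056),("board",.03),("vise",0),("jar",0),("spool",0),("screwdriver",0)):
    for d in arm.spot_point(c,n)[:3]: print(c,n,round(d["score"],2),np.round(d["position"]),np.round(ray(c,d["position"],z),4))
E
```

```text
{'clock': 0.0, 'qpos': array([-1.23500807,  0.39920767,  0.04500464,  1.53789995, -0.01871408,
        1.20689439, -0.05067983]), 'qd': array([-1.26304633e-03, -4.99463604e-04,  3.14170466e-04, -9.14425669e-04,
       -3.10777867e-03, -2.07404258e-03,  7.26001467e-05]), 'effort': array([-2.15157547e-04, -4.75117314e+01,  1.36476070e+00, -2.54220253e+01,
        1.16204191e-02,  9.21889558e-03,  1.08365916e-05]), 'tool_pos': array([0.27348156, 0.58895723, 0.23024387]), 'tcp_rot': array([-3.13960775e+00,  1.13280917e-04,  2.70695832e+00]), 'ft_force': array([-0.17149809,  0.3356251 ,  0.62577703]), 'moment': array([ 0.02799111, -0.00646147,  0.01759365]), 'grip_width': 0.08565300649058447}
scene wheel_top 0.72 [229. 284.] [ 0.5794 -0.0737  0.054 ]
scene jaw_face 0.73 [209. 322.] [0.563  0.0161 0.056 ]
scene board 0.9 [199. 294.] [0.4659 0.0015 0.03  ]
scene board 0.89 [232. 428.] [0.7015 0.1708 0.03  ]
scene board 0.85 [215. 337.] [0.5656 0.0511 0.03  ]
scene vise 0.74 [248. 284.] [ 0.5686 -0.0729  0.    ]
scene vise 0.48 [206. 380.] [0.5515 0.1753 0.    ]
scene jar 0.56 [256. 386.] [0.6895 0.0812 0.    ]
scene jar 0.27 [292. 309.] [ 0.6921 -0.0849  0.    ]
scene screwdriver 0.77 [290. 310.] [ 0.6889 -0.0815  0.    ]
side wheel_top 0.84 [237. 348.] [ 0.5676 -0.0769  0.054 ]
side wheel_top 0.21 [232. 396.] [ 0.6629 -0.1116  0.054 ]
side jaw_face 0.85 [208. 329.] [0.5681 0.0072 0.056 ]
side jaw_face 0.6 [182. 360.] [0.6653 0.0407 0.056 ]
side board 0.87 [243. 274.] [ 0.4311 -0.0043  0.03  ]
side board 0.78 [154. 334.] [0.6694 0.1721 0.03  ]
side board 0.78 [204. 250.] [0.4236 0.1183 0.03  ]
side vise 0.91 [246. 347.] [ 0.5759 -0.0654  0.    ]
side jar 0.79 [182. 356.] [0.6871 0.0889 0.    ]
side spool 0.6 [175. 300.] [0.572  0.1731 0.    ]
side spool 0.59 [202. 317.] [0.5708 0.075  0.    ]
side screwdriver 0.79 [231. 395.] [ 0.6892 -0.0818  0.    ]
```

View pics/a.png

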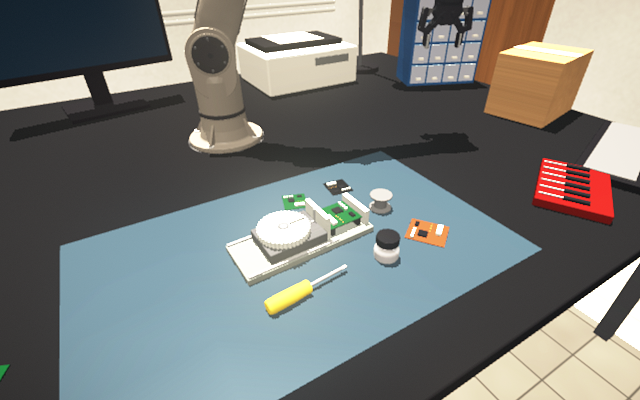

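View pics/b.png

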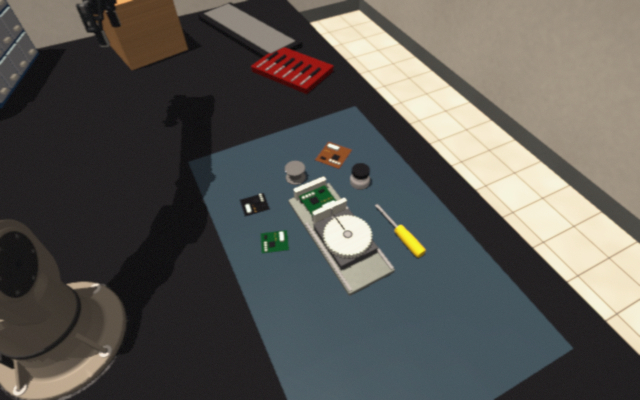

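Call:
drive_tool([
  [[0,-29.8,-26,0,0,0,0],[0,-29.8,-26,0,0,0,0],[0,-29.8,-26,0,0,0,0],[0,-29.8,-26,0,0,0,0],[0,-29.8,-26,0,0,0,0]],
])

```text
clock: 1.22
tool_pos: [0.3547, 0.4071, 0.2315]
tcp_rot: [3.141, 0.0, 2.707]
ft_force: [1.1, -0.1, 0.3]
grip_width: 0.0259
```

Call:
drive_tool([
  [[0,-29.8,-26,0,0,0,0],[0,-29.8,-26,0,0,0,0],[0,-29.8,-26,0,0,0,0],[0,-29.8,-26,0,0,0,0],[0,-29.8,-26,0,0,0,0]],
])

```text
clock: 1.63
tool_pos: [0.4351, 0.2264, 0.2317]
tcp_rot: [3.14, 0.0, 2.707]
ft_force: [1.4, 0.3, -0.1]
grip_width: 0.0
```

Call:
drive_tool([
  [[0,-29.8,-26,0,0,0,0],[0,-29.8,-26,0,0,0,0],[0,-29.8,-26,0,0,0,0],[0,-29.8,-26,0,0,0,0],[0,0,0,0,0,0,-5]],
])

```text
clock: 2.05
tool_pos: [0.5017, 0.0741, 0.2321]
tcp_rot: [-3.139, 0.005, 2.783]
ft_force: [-0.4, -0.3, 0.1]
grip_width: 0.0001
```

Call:
drive_tool([
  [[0,0,0,0,0,0,-5],[0,0,0,0,0,0,-5],[0,0,0,0,0,0,-5],[0,0,0,0,0,0,-4.9],[0,0,0,0,0,0,0]],
])

```text
clock: 2.47
tool_pos: [0.4989, 0.0837, 0.2315]
tcp_rot: [3.141, 0.0, -3.14]
ft_force: [-0.3, 0.0, -0.7]
grip_width: -0.0003
```

```bash
python3 - <<'E'
from h import *
o=arm.get_obs();print(o["clock"],o["tool_pos"],o["tcp_rot"],o["qpos"],o["ft_force"],o["grip_width"])
save("wrist","c.png")
for c in ("wrist",):
  for n,z in(("wheel_top",.054),("jaw_face",.056),("board",.03),("vise",0)):
    for d in arm.spot_point(c,n)[:3]: print(c,n,round(d["score"],2),np.round(d["position"]),np.round(ray(c,d["position"],z),4))
E
```

```text
2.4667 [0.49891093 0.08368152 0.2314561 ] [ 3.14125626e+00  3.28566799e-04 -3.14047730e+00] [-0.56340432  0.14465898  0.34797418  1.88198819 -0.05482716  1.12369815
  1.37683384] [-0.31690996  0.04728136 -0.74342803] -0.0002562394088429631
wrist wheel_top 0.63 [247. 189.] [ 0.5712 -0.0705  0.054 ]
wrist jaw_face 0.66 [243. 258.] [0.565  0.0081 0.056 ]
wrist board 0.85 [119. 268.] [0.432  0.0222 0.03  ]
wrist board 0.84 [298. 404.] [0.6542 0.1852 0.03  ]
wrist board 0.74 [228. 210.] [ 0.5572 -0.0538  0.03  ]
wrist vise 0.65 [226. 209.] [ 0.567  -0.0663  0.    ]
```

View pics/c.png

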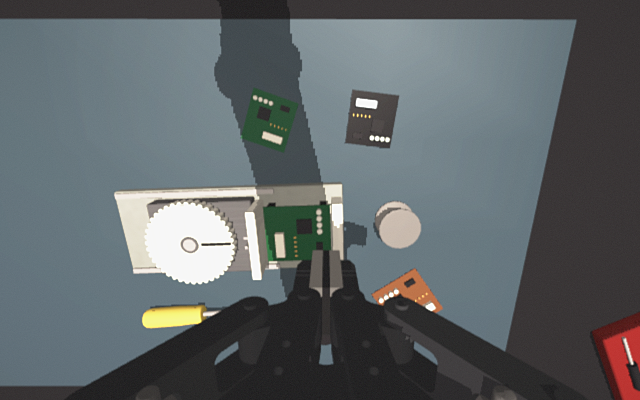

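```bash
python3 - <<'E'
from h import *
im=cv2.imread("pics/c.png")
for rc,z in(((193,118),.014),((185,341),.014),((201,190),.05),((284,192),.05),((243,145),.05),((243,237),.05),((244,190),.054),((244,230),.054),((213,250),.066),((278,257),.066),((205,266),.032)): print(rc,np.round(ray("wrist",rc,z),4))
cv2.imwrite("pics/d.png",cv2.resize(im[180:295,105:350],None,fx=3.2,fy=3.2,interpolation=cv2.INTER_CUBIC))
m=[d for d in arm.regions_of("wrist","wheel_top")][0]["mask"].astype(np.uint8)
c=max(cv2.findContours(m,0,1)[0],key=cv2.contourArea)
e=cv2.minEnclosingCircle(c);print(e,ray("wrist",e[0][::-1],.05))
E
```

```text
(193, 118) [ 0.5184 -0.1657  0.014 ]
(185, 341) [0.5088 0.1026 0.014 ]
(201, 190) [ 0.518  -0.0639  0.05  ]
(284, 192) [ 0.621  -0.0752  0.05  ]
(243, 145) [ 0.5678 -0.1218  0.05  ]
(243, 237) [ 0.5679 -0.0169  0.05  ]
(244, 190) [ 0.5673 -0.0687  0.054 ]
(244, 230) [ 0.5674 -0.0236  0.054 ]
(213, 250) [0.5265 0.0048 0.066 ]
(278, 257) [0.6037 0.0069 0.066 ]
(205, 266) [0.5281 0.0152 0.032 ]
((191.0, 238.5), 46.327735900878906) [ 0.56233583 -0.06858998  0.05      ]
```

View pics/d.png

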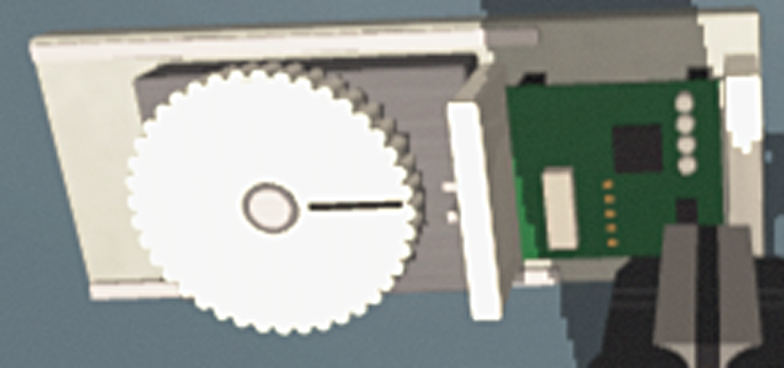

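Call:
drive_tool([
  [[0,-7.8,-38.2,0,0,0,0],[0,-7.8,-38.2,0,0,0,0],[0,-7.8,-38.2,0,0,0,0],[0,-7.8,-38.2,0,0,0,0],[0,0,0,30,0,0,0]],
])

```text
clock: 3.18
tool_pos: [0.5348, -0.0798, 0.2068]
tcp_rot: [-3.136, 0.014, 3.129]
ft_force: [0.6, -1.1, 0.4]
grip_width: -0.0
```

Call:
drive_tool([
  [[0,0,0,40,0,0,0],[0,0,0,40,0,0,0],[0,0,0,30,0,0,0],[0,0,0,19,0,0,0],[0,0,0,0,0,0,0]],
])

```text
clock: 3.6
tool_pos: [0.5264, -0.0686, 0.0681]
tcp_rot: [-3.141, -0.009, 3.141]
ft_force: [0.0, -0.5, -0.2]
grip_width: -0.0
```

Call:
drive_tool([
  [[0,0,0,0,0,0,0]],
])

```text
clock: 3.68
tool_pos: [0.5296, -0.0691, 0.0718]
tcp_rot: [-3.141, -0.002, 3.141]
ft_force: [-0.2, -0.5, 0.6]
grip_width: 0.0002
```

Call:
drive_tool([
  [[0,0,0,10,0,0,0],[0,0,0,6,0,0,0],[0,0,0,0,0,0,0],[0,0,0,0,0,0,0]],
])

```text
clock: 4.02
tool_pos: [0.5304, -0.069, 0.0567]
tcp_rot: [3.141, 0.001, 3.142]
ft_force: [-0.4, -0.3, -0.1]
grip_width: 0.0002
```

Call:
drive_tool([
  [[0,0,0,2,0,0,0],[0,0,0,0,0,0,0],[0,0,0,0,0,0,0]],
])

```text
clock: 4.27
tool_pos: [0.5302, -0.0691, 0.0546]
tcp_rot: [3.141, 0.001, 3.141]
ft_force: [-0.5, 0.0, -0.2]
grip_width: -0.0
```

Call:
drive_tool([
  [[0,0,0,2,0,0,0],[0,0,0,0,0,0,0],[0,0,0,0,0,0,0]],
])

```text
clock: 4.52
tool_pos: [0.5303, -0.0692, 0.0536]
tcp_rot: [3.141, 0.0, 3.141]
ft_force: [-3.1, 0.4, 10.0]
grip_width: 0.0002
```

Call:
drive_tool([
  [[0,-3.3,-15.5,-0.1,0,0,0],[0,-9.3,-12.8,-0.1,0,0,0],[0,-13.7,-7.9,-0.2,0,0,0],[0,-15.7,-1.7,-0.2,0,0,0],[0,-15,4.9,-0.2,0,0,0]],
])

```text
clock: 4.93
tool_pos: [0.5872, -0.1049, 0.0543]
tcp_rot: [-3.14, -0.0, 3.138]
ft_force: [-2.0, -1.1, 6.4]
grip_width: 0.0002
```

Call:
drive_tool([
  [[0,0,0,0,0,0,0],[0,0,0,0,0,0,0]],
])

```text
clock: 5.1
tool_pos: [0.5904, -0.1027, 0.0546]
tcp_rot: [-3.14, 0.006, -3.141]
ft_force: [3.3, -1.3, 5.3]
grip_width: -0.0001
```

```bash
python3 - <<'E'
from h import *
save("scene","e1.png");save("side","e2.png");save("wrist","e3.png")
L=[]
for c in("side","scene"):
  im=arm.capture(c);r,cc=proj(c,[.568,-.069,.055]);r,cc=int(r),int(cc)
  L.append(cv2.resize(im[r-28:r+28,cc-36:cc+36,::-1],None,fx=5.5,fy=5.5,interpolation=2))
cv2.imwrite("pics/e.png",np.hstack(L))
E
```

```text
(no output)
```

View pics/e.png

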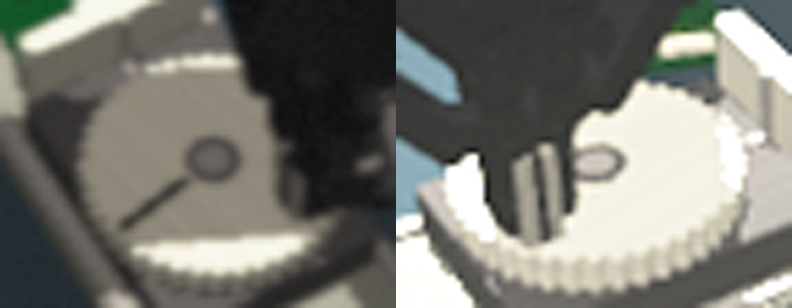

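```bash
cat >> h.py <<'E'
def index(cam,C,z):
    g=cv2.cvtColor(arm.capture(cam),cv2.COLOR_RGB2GRAY).astype(np.float32)
    a=np.radians(np.arange(0,360,1.));rs=np.linspace(.017,.042,12)
    P=np.array([[proj(cam,[C[0]+r*np.cos(t),C[1]+r*np.sin(t),z]) for r in rs] for t in a]).astype(np.float32)
    v=cv2.remap(g,P[...,1].copy(),P[...,0].copy(),1)
    con=np.minimum(np.roll(v,12,0),np.roll(v,-12,0))-v
    s=np.percentile(con,25,axis=1); s=np.convolve(np.r_[s[-2:],s,s[:2]],np.ones(5)/5,"valid")
    k=np.argmax(s);w=np.arange(k-8,k+9);ww=np.clip(s[w%360],0,None);return round(float((w*ww).sum()/ww.sum()),1),round(float(s[k]),1)
E
python3 - <<'E'
from h import *
for c in("side","scene","wrist"): print(c,index(c,(.568,-.069),.0545))
for C in((.565,-.069),(.571,-.069),(.568,-.066),(.568,-.072)): print(C,index("side",C,.0545))
E
```

```text
Traceback (most recent call last):
  File "h.py", line 15, in index
    P=np.array([[proj(cam,[C[0]+r*np.cos(t),C[1]+r*np.sin(t),z]) for r in rs] for t in a]).astype(np.float32)
                 ~~~~^^^^^^^^^^^^^^^^^^^^^^^^^^^^^^^^^^^^^^^^^^^
  File "h.py", line 8, in proj
    p=arm.camera_params(cam);v=np.array(p["R"])@np.array(X)+np.array(p["t"])
ValueError: time passes only in moves, steps and waits
```

```bash
python3 - <<'E'
s=open("h.py").read()
s=s.replace("def index(cam,C,z):","""def index(cam,C,z):
    p=arm.camera_params(cam);R=np.array(p["R"]);t0=np.array(p["t"])
    def proj(_,X):
        v=R@np.array(X)+t0;return [p["cy"]+p["fy"]*v[1]/v[2],p["cx"]+p["fx"]*v[0]/v[2]]""")
open("h.py","w").write(s)
E
python3 - <<'E'
from h import *
print(arm.get_obs()["clock"])
for c in("side","scene","wrist"): print(c,index(c,(.568,-.069),.0545))
for C in((.565,-.069),(.571,-.069),(.568,-.066),(.568,-.072)): print(C,index("side",C,.0545))
E
```

```text
5.4
side (196.4, 47.7)
scene (106.2, 0.7)
wrist (195.8, 129.7)
(0.565, -0.069) (198.0, 42.3)
(0.571, -0.069) (194.9, 51.6)
(0.568, -0.066) (202.1, 34.0)
(0.568, -0.072) (190.0, 45.9)
```

Call:
drive_tool([
  [[0,-11.7,10.6,0.3,0,0,0],[0,-6.4,14.4,-0.1,0,0,0],[0,0,15.8,-0.1,0,0,0],[0,6.4,14.4,-0.1,0,0,0],[0,11.7,10.6,-0.2,0,0,0]],
])

```text
clock: 6.17
tool_pos: [0.59, -0.0366, 0.055]
tcp_rot: [-3.14, 0.006, -3.141]
ft_force: [2.3, -1.5, 7.0]
grip_width: 0.0001
```

Call:
drive_tool([
  [[0,15,4.9,-0.1,0,0,0],[0,15.7,-1.7,-0.1,0,0,0],[0,13.7,-7.9,-0.2,0,0,0],[0,9.3,-12.8,-0.1,0,0,0],[0,3.3,-15.5,-0.1,0,0,0]],
])

```text
clock: 6.58
tool_pos: [0.53, -0.0664, 0.0555]
tcp_rot: [3.137, 0.001, -3.139]
ft_force: [-0.2, 4.5, 12.1]
grip_width: -0.0002
```

```bash
python3 - <<'E'
from h import *
o=arm.get_obs();print(o["clock"],o["tool_pos"],o["ft_force"])
for c in("side","scene","wrist"): print(c,index(c,(.568,-.069),.0565))
E
```

```text
6.5833 [ 0.5300013  -0.0663716   0.05545553] [-0.15301464  4.47769475 12.09576223]
side (28.2, 44.3)
scene (37.3, 91.9)
wrist (nan, -0.7)h.py:22: RuntimeWarning: invalid value encountered in scalar divide
  k=np.argmax(s);w=np.arange(k-8,k+9);ww=np.clip(s[w%360],0,None);return round(float((w*ww).sum()/ww.sum()),1),round(float(s[k]),1)
```

Call:
drive_tool([
  [[0,-3.3,-15.5,-0.2,0,0,0],[0,-9.3,-12.8,-0.2,0,0,0],[0,-13.7,-7.9,-0.1,0,0,0],[0,-15.7,-1.7,-0.1,0,0,0],[0,-15,4.9,-0.1,0,0,0]],
])

```text
clock: 7.15
tool_pos: [0.5865, -0.105, 0.0561]
tcp_rot: [-3.141, -0.001, 3.138]
ft_force: [-4.0, -1.0, 11.0]
grip_width: -0.0004
```

Call:
drive_tool([
  [[0,-11.7,10.6,-0.1,0,0,0],[0,-6.4,14.4,-0.1,0,0,0],[0,0,15.8,-0.1,0,0,0],[0,6.4,14.4,-0.2,0,0,0],[0,11.7,10.6,-0.2,0,0,0]],
])

```text
clock: 7.57
tool_pos: [0.5902, -0.0367, 0.0571]
tcp_rot: [-3.14, 0.006, -3.141]
ft_force: [2.8, -1.8, 6.7]
grip_width: -0.0001
```

Call:
drive_tool([
  [[0,15,4.9,-0.2,0,0,0],[0,15.7,-1.7,-0.1,0,0,0],[0,13.7,-7.9,-0.2,0,0,0],[0,9.3,-12.8,-0.1,0,0,0],[0,3.3,-15.5,-0.2,0,0,0]],
])

```text
clock: 7.98
tool_pos: [0.53, -0.0666, 0.0576]
tcp_rot: [3.137, 0.001, -3.139]
ft_force: [-0.3, 4.6, 10.9]
grip_width: -0.0002
```

```bash
python3 - <<'E'
from h import *
o=arm.get_obs();print(o["clock"],o["tool_pos"],o["ft_force"])
for c in("side","scene"): print(c,index(c,(.568,-.069),.058))
L=[]
for c in("side","scene"):
  im=arm.capture(c);r,cc=proj(c,[.568,-.069,.055]);r,cc=int(r),int(cc)
  L.append(cv2.resize(im[r-28:r+28,cc-36:cc+36,::-1],None,fx=5.5,fy=5.5,interpolation=2))
cv2.imwrite("pics/f.png",np.hstack(L))
E
```

```text
7.9833 [ 0.52999197 -0.06657256  0.05762777] [-0.26348197  4.63642738 10.90837239]
side (344.1, 50.4)
scene (347.8, 122.9)
```

View pics/f.png

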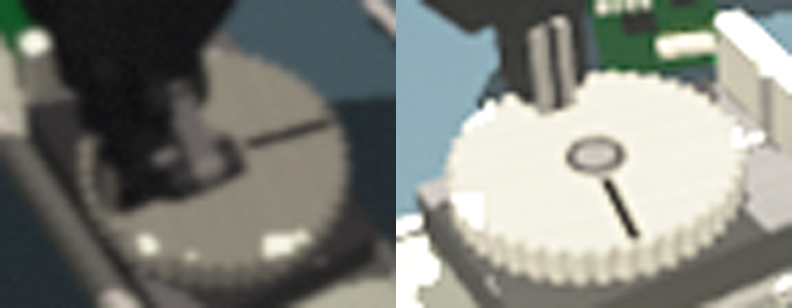

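Call:
drive_tool([
  [[0,-3.3,-15.5,-0.2,0,0,0],[0,-9.3,-12.8,-0.1,0,0,0],[0,-13.7,-7.9,-0.2,0,0,0],[0,-15.7,-1.7,-0.1,0,0,0],[0,-7.8,1.2,0,0,0,0]],
])

```text
clock: 8.6
tool_pos: [0.5809, -0.1076, 0.0582]
tcp_rot: [-3.142, 0.001, 3.14]
ft_force: [-2.5, -0.5, 11.9]
grip_width: -0.0002
```

Call:
drive_tool([
  [[0,0,0,0,0,0,0],[0,0,0,0,0,0,0]],
])

```text
clock: 8.77
tool_pos: [0.5819, -0.107, 0.0584]
tcp_rot: [-3.141, 0.004, 3.141]
ft_force: [0.8, -0.4, 9.2]
grip_width: -0.0
```

```bash
python3 - <<'E'
from h import *
o=arm.get_obs();print(o["clock"],o["tool_pos"],o["ft_force"])
for c in("side","scene","wrist"): print(c,index(c,(.568,-.069),.059))
E
```

```text
8.7667 [ 0.5819381  -0.1070061   0.05844937] [ 0.84301769 -0.40394735  9.17131511]
side (76.9, 34.2)
scene (83.5, 76.1)
wrist (81.6, 134.6)
```

Call:
drive_tool([
  [[0,-3.6,1.5,0,0,0,0],[0,-3.6,1.8,0,0,0,0],[0,0,0,0,0,0,0],[0,0,0,0,0,0,0]],
])

```text
clock: 9.25
tool_pos: [0.588, -0.1041, 0.0584]
tcp_rot: [-3.141, 0.003, 3.141]
ft_force: [-1.5, -2.2, 9.8]
grip_width: -0.0001
```

```bash
python3 - <<'E'
from h import *
o=arm.get_obs();print(o["clock"],o["tool_pos"],o["ft_force"])
for c in("side","scene","wrist"): print(c,index(c,(.568,-.069),.059))
im=save("wrist","g0.png")
r,cc=map(int,proj("wrist",[.568,-.03,.059]));print(r,cc)
y0,x0=max(r-100,0),max(cc-130,0)
cv2.imwrite("pics/g.png",cv2.resize(im[y0:r+100,x0:cc+130,::-1],None,fx=3,fy=3,interpolation=2))
E
```

```text
9.25 [ 0.5880184  -0.10405372  0.05844273] [-1.46819023 -2.1843108   9.78219477]
side (85.5, 36.7)
scene (92.3, 99.5)
wrist (90.5, 130.6)
228 475
```

View pics/g.png

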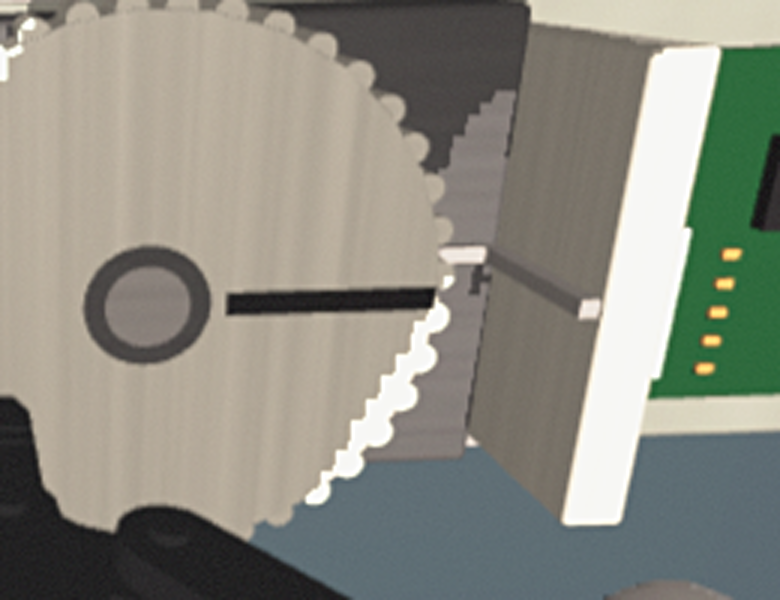

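```bash
python3 - <<'E'
from h import *
f=lambda u,v,z:ray("wrist",(128+v/3,345+u/3),z)
a=f(147,303,.059);i0=f(228,305,.059);i1=f(433,298,.059);print(a,i0,i1)
for z in(.062,.066):
  w=f(585,308,z);print(w,np.degrees(np.arctan2(*(w-a)[[1,0]])))
for z in(.036,.039):
  w=f(462,254,z);print(w,np.degrees(np.arctan2(*(w-a)[[1,0]])))
d=i1-i0;print("idx",np.degrees(np.arctan2(d[1],d[0])),"ctr",np.degrees(np.arctan2(*(i1-a)[[1,0]])))
j=f(720,48,.066)-f(622,522,.066);print("jaw",f(720,48,.066),f(622,522,.066),np.degrees(np.arctan2(j[1],j[0]))-90)
E
```

```text
[ 0.56835718 -0.06990141  0.059     ] [ 0.56871358 -0.05657195  0.059     ] [ 0.56749097 -0.02309833  0.059     ]
[ 5.68049052e-01 -6.67685714e-05  6.20000000e-02] 90.25280049816311
[ 0.5664347  -0.00304769  0.066     ] 91.64717493046332
[ 0.56764512 -0.00603072  0.036     ] 90.63873547345189
[ 0.5666328  -0.00780495  0.039     ] 91.59065868394875
idx 92.09177551208334 ctr 91.06028255435122
jaw [0.52639487 0.00791246 0.066     ] [0.60531616 0.01132951 0.066     ] -267.5208150277016
```

Call:
drive_tool([
  [[0,0,0,-20,0,0,0],[0,0,0,-25,0,0,0],[0,0,0,0,0,0,0],[0,5.5,36.5,0,0,0,0],[0,5.5,36.5,0,0,0,0]],
])

```text
clock: 9.87
tool_pos: [0.5752, -0.0321, 0.1017]
tcp_rot: [-3.141, -0.0, 3.135]
ft_force: [0.6, 0.8, -1.0]
grip_width: -0.0002
```

Call:
drive_tool([
  [[0,5.5,36.5,0,0,0,0],[0,5.5,36.5,0,0,0,0],[0,0,0,0,0,0,0],[0,0,0,0,0,0,0],[0,0,0,0,0,0,0]],
])

```text
clock: 10.28
tool_pos: [0.5642, 0.0426, 0.1012]
tcp_rot: [-3.141, -0.001, -3.141]
ft_force: [1.2, -0.1, -0.0]
grip_width: 0.0002
```

```bash
python3 - <<'E'
from h import *
o=arm.get_obs();print(o["clock"],o["tool_pos"],o["ft_force"])
for c in("side","scene","wrist"): print(c,index(c,(.568,-.069),.059))
save("wrist","k.png")
E
```

```text
10.2833 [0.5642477  0.04263857 0.10115231] [ 1.24767271 -0.13259232 -0.03436165]
side (85.3, 62.3)
scene (92.7, 18.7)
wrist (90.3, 181.4)
```

View pics/k.png

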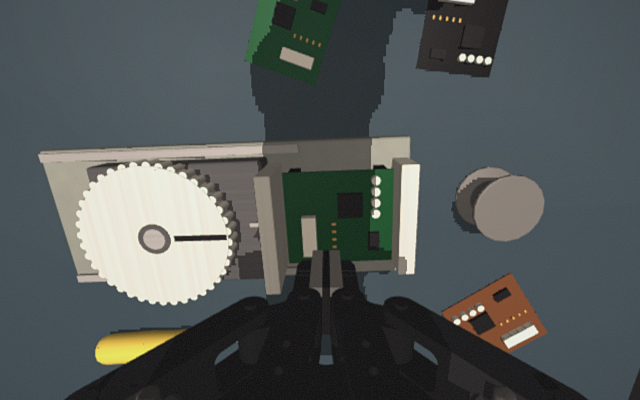

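Call:
drive_tool([
  [[0,0,0,20,0,0,0],[0,0,0,20,0,0,0],[0,0,0,13,0,0,0],[0,0,0,0,0,0,0],[0,0,0,0,0,0,0]],
])

```text
clock: 10.9
tool_pos: [0.5647, 0.0419, 0.0483]
tcp_rot: [-3.141, -0.001, 3.14]
ft_force: [-0.6, 0.6, -0.9]
grip_width: 0.0002
```

Call:
drive_tool([
  [[0,0,-6,0,0,0,0],[0,0,-6,0,0,0,0],[0,0,-4,0,0,0,0],[0,0,0,0,0,0,0]],
])

```text
clock: 11.23
tool_pos: [0.5656, 0.0251, 0.0496]
tcp_rot: [-3.141, 0.002, 3.139]
ft_force: [-0.5, 0.1, 0.5]
grip_width: 0.0001
```

Call:
drive_tool([
  [[0,0,-4,0,0,0,0],[0,0,-4,0,0,0,0],[0,0,-4,0,0,0,0],[0,0,0,0,0,0,0]],
])

```text
clock: 11.57
tool_pos: [0.5656, 0.0185, 0.0492]
tcp_rot: [3.137, 0.001, -3.14]
ft_force: [-1.2, 5.0, 1.8]
grip_width: -0.0002
```

Call:
drive_tool([
  [[0,0,-4,0,0,0,0],[0,0,-4,0,0,0,0],[0,0,-4,0,0,0,0],[0,0,-4,0,0,0,0],[0,0,-4,0,0,0,0]],
])

```text
clock: 11.98
tool_pos: [0.5662, 0.0001, 0.0493]
tcp_rot: [3.136, 0.002, -3.138]
ft_force: [0.3, 8.2, 1.2]
grip_width: -0.0001
```

Call:
drive_tool([
  [[0,0,-4,0,0,0,0],[0,0,-4,0,0,0,0],[0,0,-3,0,0,0,0],[0,0,0,0,0,0,0]],
])

```text
clock: 12.32
tool_pos: [0.5667, -0.0121, 0.0493]
tcp_rot: [3.137, 0.003, -3.139]
ft_force: [1.8, 6.1, -0.3]
grip_width: 0.0004
```

Call:
drive_tool([
  [[0,0,-2,0,0,0,0],[0,0,-2,0,0,0,0],[0,0,0,0,0,0,0]],
])

```text
clock: 12.57
tool_pos: [0.5668, -0.0155, 0.0493]
tcp_rot: [3.136, 0.003, -3.139]
ft_force: [2.1, 8.4, 0.3]
grip_width: -0.0002
```

Call:
drive_tool([
  [[0,0,-2,0,0,0,0],[0,0,0,0,0,0,0],[0,0,0,0,0,0,0]],
])

```text
clock: 12.82
tool_pos: [0.5668, -0.017, 0.0493]
tcp_rot: [3.136, 0.003, -3.138]
ft_force: [2.3, 7.8, 0.7]
grip_width: 0.0002
```

Call:
drive_tool([
  [[0,0,-2,0,0,0,0],[0,0,-1,0,0,0,0],[0,0,0,0,0,0,0]],
])

```text
clock: 13.07
tool_pos: [0.5668, -0.0171, 0.0493]
tcp_rot: [3.133, 0.002, -3.137]
ft_force: [1.3, 12.8, 2.2]
grip_width: 0.0001
```

Call:
drive_tool([
  [[0,0,-2,0,0,0,0],[0,0,0,0,0,0,0],[0,0,0,0,0,0,0]],
])

```text
clock: 13.32
tool_pos: [0.5668, -0.0172, 0.0493]
tcp_rot: [3.13, 0.002, -3.136]
ft_force: [0.9, 14.4, 2.2]
grip_width: -0.0001
```

Call:
drive_tool([
  [[0,0,-1,0,0,0,0],[0,0,0,0,0,0,0],[0,0,0,0,0,0,0]],
])

```text
clock: 13.57
tool_pos: [0.5668, -0.0172, 0.0493]
tcp_rot: [3.129, 0.002, -3.135]
ft_force: [1.4, 17.2, 2.7]
grip_width: -0.0
```

Call:
drive_tool([
  [[0,0,8,0,0,0,0],[0,0,14,0,0,0,0],[0,0,8,0,0,0,0],[0,0,0,0,0,0,0],[0,0,0,-20,0,0,0]],
])

```text
clock: 13.98
tool_pos: [0.5619, 0.0022, 0.0657]
tcp_rot: [-3.14, -0.007, -3.14]
ft_force: [0.1, -0.4, -0.4]
grip_width: -0.0003
```

Call:
drive_tool([
  [[0,0,0,-40,0,0,0],[0,0,0,-40,0,0,0],[0,0,0,-30,0,0,0],[0,0,0,0,0,0,0],[0,0,0,0,0,0,0]],
])

```text
clock: 14.4
tool_pos: [0.5664, 0.001, 0.1808]
tcp_rot: [3.141, 0.004, 3.14]
ft_force: [-0.0, 0.6, -0.9]
grip_width: -0.0003
```

```bash
python3 - <<'E'
from h import *
o=arm.get_obs();print(o["clock"],o["tool_pos"],o["ft_force"])
for c in("side","scene","wrist"): print(c,index(c,(.5695,-.109),.059))
im=save("wrist","m0.png")
for z,n in((.059,"wheel_top"),(.056,"jaw_face")):
  for c in("wrist","side","scene"):
    for d in arm.spot_point(c,n)[:1]: print(c,n,np.round(ray(c,d["position"],z),4))
p=[proj("wrist",[.5695,-.109,.059]),proj("wrist",[.565,.1,.02])];print(p)
E
```

```text
14.4 [0.56635386 0.00095986 0.18075594] [-0.0035112   0.62733192 -0.93684127]
side (85.4, 62.8)
scene (92.5, 17.7)
wrist (90.5, 169.4)
wrist wheel_top [ 0.5731 -0.1113  0.059 ]
side wheel_top [ 0.5697 -0.1078  0.059 ]
scene wheel_top [ 0.5701 -0.1109  0.059 ]
wrist jaw_face [ 0.5667 -0.0317  0.056 ]
side jaw_face [ 0.5733 -0.0367  0.056 ]
scene jaw_face [ 0.575  -0.0333  0.056 ]
[[np.float64(205.11031099174383), np.float64(199.7716197478414)], [np.float64(189.44426113991278), np.float64(422.86524725730743)]]
```

View pics/m0.png

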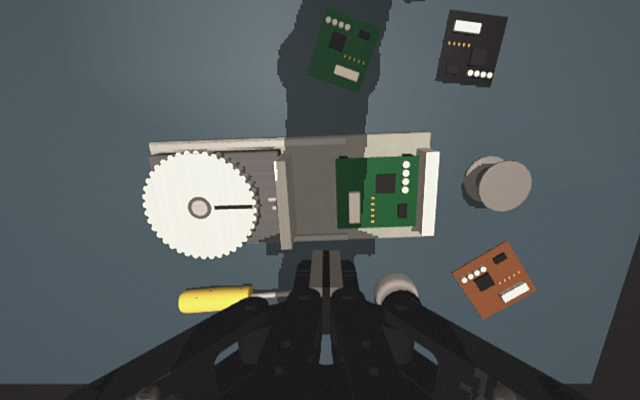

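```bash
python3 -c "
from h import *
print(arm.sign_off())"
```

```text
the job is handed in; nothing more can be done
None
```

I loosened the lock wheel two full turns with a shut fingertip, pushed the freed jaw back to its stop, and handed the job in at about 15 s on the robot's clock.

- **Wheel:** I rolled it anticlockwise at about 10 N, with about 17% slip. The index line then read 90.5° to 92° against a vise direction of about 91.5° to 92.5°, so it is within about 2° of two turns. The wrist camera gave the same reading before and after the jaw push. The side camera read about 85° and the scene camera about 92°. I put the side camera's difference down to calibration: its angle shifts about 2° for each mm of error in the assumed wheel position.
- **Jaw:** The fingertip stopped moving while the push force climbed to 17 N, well above the 8 N that moves the carriage, so I took that as the stop. The cameras put the travel at about 40 mm; fingertip contact alone suggested 36 to 40 mm.
- **Everything else:** In the last picture the board lies on its rests and the screwdriver and spool look undisturbed. The jar is partly hidden behind the gripper, but the arm never went near it. The arm was clear of everything at hand-in.

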